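# Index the tube feeder by one turn of its hand wheel

### The arm

A 6-joint arm with a two-finger parallel gripper is mounted at the origin on a cart in front of the work surface, level with it; the furniture and walls round the work are solid. World frame = base frame: x ahead of the robot, y to its left, z up, the work surface at z = 0. Lengths are in mm, angles in rad, forces in N, time in s.
With the tool pointing down it reaches from about 300 to 775 mm from the base axis. Payload 14.6 kg.
Tool frame: the origin (TCP) lies at the very end of the fingers, on their centre line; the grasp point (between the pads) lies 19 mm behind it; z points along the fingers, y is the line along which they close (so a half turn about z gives the same grasp; the last joint's range is limited). The gripper opens to 94 mm and grips with 3 to 60 N. Pads are 16 mm wide; open, the fingers measure 119 mm over their backs; the gripper's body (75 mm by 177 mm) begins 78 mm behind the grasp point.
Start: joints at [-1.237, 0.3, 1.521, -0, 1.321, -0.067], TCP at [214.578, -506.405, 205.446] pointing down, gripper open.
Joint ranges: [-3.03, 3.03], [-0.79, 2.21], [0.23, 2.52], [-1.04, 4.18], [0, 3.07], [-2.55, 2.55]. Speed limits (rad/s): [2.22, 2.22, 2.57, 3.14, 3.14, 3.14].

### API

Orientations are given as [roll, pitch, yaw] about the fixed x, y, z axes, in that order (R = Rz(yaw) Ry(pitch) Rx(roll)).
In Python, from cell import manip gives the robot as it stands. The module is installed in compiled form; this text tells all that it offers.
- The arm moves only by the shell command python3 -m inch 'ROWS' [FORCE]. ROWS is JSON, a list of rows, each an object of numbers: "gripper": the opening, from 0 (shut) to 1 (fully open); "dx", "dy", "dz": the shift along the world's x, y, z in m; "wx", "wy", "wz": the turn, a rotation vector about the world's x, y, z in degrees. A call has exactly 5 rows; each row is the pose to reach, as a shift and turn from the pose commanded when the call began; what a row does not reach only later rows make up. A row lasts 1/12 s, in which the tool goes at most 41.7 mm and 7.16 degrees, less where a joint would pass 70% of its speed; a pose out of reach is approached as far as the arm can. A call with a gripper value outside its range is refused whole. The fingers move at their own pace and stop on an object; FORCE is the grip in N (left out, the last holds). Time passes only in rows, so rows that repeat a pose let the fingers close, or fill a call up. It gives the time, the measured TCP pose, the force, the opening and the grip force at its end, in the units of the state.
- manip.read_state(): the state, without advancing time (a new reading comes with each control period).
- manip.camera(name): name is "scene" or "top" or "wrist"; returns the picture (400x640x3 uint8, blue, green, red); there is no depth.
- manip.camera_info(name): a dict with "camera_matrix" (3x3 intrinsics, pixels), "R" (3x3) and "t" (3): a world point X has camera coordinates R X + t; the wrist camera has in their place "tool_from_camera" (4x4, takes a point from camera to tool coordinates, whose origin is the TCP and whose axes are the flange's). Camera axes: x right, y down, z forward; pixel columns grow to the right and rows downward; lengths in mm; the calibration is good to about 2 mm. A picture is of the moment at which its call begins: read the wrist's pose just before it. camera_info takes no time and is no camera call.
- manip.sign_off(): hands the job in; it is judged then, once.
The state is a dict: "clock": time; "joints": joint angles; "qd": joint speeds; "effort": joint torques, N m; "eef_pos": TCP position; "eef_rot": TCP orientation; "wrist_force": force on the tool from outside, world axes, zero at the start; "moment": the same for the moment, N m; "finger_gap": finger opening in mm; "finger_force": force on a finger pad.
Only numpy, scipy, OpenCV 4.12 (cv2) and the standard library are available. Lean on these libraries where they do the work, as an engineer would, in place of code of your own. Each camera call takes 0.05 s, during which the arm holds its last target. There are 200 camera calls.

### The job

Bring the next sample tube under the reading head of the tube feeder: with closed fingertips push the hand wheel round by its upright handle, clockwise as seen from above, through exactly one full turn, so that the handle comes back to the index mark where it began. Only push the handle, do not grip it; do not push the carriage or its tubes by hand, leave the things standing around where they are, and draw the hand clear at the end.

Things in the scene. Friction and masses are not known exactly. Their poses are not given: they have to be found in the camera images.
- feeder: the tube feeder, fixed to the bench: a round gearbox (100 mm across) under a hand wheel, and a low rail 75 mm wide that runs from it along this body's +y to y = 365 mm. Origin: on the bench under the wheel's axis; z up. A reading head on a post hangs over the rail at y = 260 mm; its top, 157 mm above the bench, is the highest part of the feeder
- wheel (a joint): the hand wheel's angle in rad: 0 at the start (handle at the index mark), grows clockwise as seen from above, +6.283 after one full turn; stops at -0.7 and 7.2. The axis is vertical. Stiff (about 0.07 N m, so 1.5 N at the handle); stays where it is left, does not coast
- wheel_center (a point): the wheel's axis at the height of its rim, 105 mm above the bench. The rim's centre line has radius 50 mm; the rim bar is 10 mm thick, three spokes lie level with it and the hub nut rises to 114 mm above the bench. Does not move as the wheel turns
- handle_top (a point): centre of the top of the wheel's upright handle, 152 mm above the bench, on the rim 50 mm from the wheel's axis; goes round with the wheel. The handle is an oblong upright black grip, 18 mm in radius direction and 32 mm along the rim; it rises from 112 to 152 mm above the bench and nothing else stands up from the wheel
- grip_rear: the half of the handle (a round post, 18 mm across) that trails when the wheel turns clockwise. Origin: on its axis at its foot, 112 mm above the bench, 7 mm from the handle's middle
- grip_front: the half of the handle (a round post, 18 mm across) that leads when the wheel turns clockwise. Origin: on its axis at its foot, 112 mm above the bench, 7 mm from the handle's middle
- index_mark (a point): the index mark: a small tab that sticks out of the fixed round dial (144 mm across, top 91 mm above the bench) under the wheel, 80 mm from the axis; the handle stands beside it at the start. Does not move
- carriage (a joint): travel in m of the white tube carriage (44 x 130 mm) along the rail, away from the wheel; 0 at the start. Geared to the wheel: 0.030 for one turn clockwise. It carries four sample tubes in a row at 30 mm pitch, whose tops are 121 mm above the bench
- next_tube (a point): centre of the mouth of the second tube from the far end of the carriage, the next one to be read
- head_spot (a point): the point straight under the reading head at the height of the tube mouths; at the start the first tube is there, after one turn the next one
- reagent_0: amber reagent bottle with a white cap, 48 mm across and 89 mm tall, standing; a bystander. Origin: centre of its underside
- marker_blue: marker pen, 135 mm long, lying; a bystander. Origin: its middle, underside
- spanner: open-ended spanner, 139 mm long, lying; a bystander. Origin: its middle, underside
- beaker_s: low glass beaker, 53 mm across and 56 mm tall; a bystander. Origin: centre of its underside
- spare_cap: ribbed screw cap, 54 mm across and 24 mm tall, lying; a bystander. Origin: centre of its underside
- film_roll: roll of sealing film standing on end, 57 mm across and 50 mm tall; a bystander. Origin: centre of its underside

How it is judged (in metres and radians):
On the way:
1. the handle has been pushed round past the far side of the wheel (value of joint wheel above 3.3 rad), for 0.1 s.
At the end, for the whole second after the job is handed in: The wheel has been turned clockwise by one full turn within 10 degrees (0.18 rad) and is at rest; the next tube stands under the reading head within 2.5 mm (value of joint wheel between 6.1032 and 6.4632 rad and horizontal distance between next_tube and head_spot below 0.0025 m and value of joint carriage above 0.028 m and not (velocity of joint wheel above 0.05 rad/s) and not (velocity of joint wheel below -0.05 rad/s)); the robot touches nothing.
It fails at once if the handle was gripped (both its halves squeezed at once) (contact force between the fingers and grip_rear above 1.5 N and contact force between the fingers and grip_front above 1.5 N).
It fails at once if the wheel was turned the wrong way (more than 20 degrees anticlockwise from the start) (value of joint wheel below -0.35 rad).
It fails at once if the wheel was turned more than 20 degrees past one full turn (value of joint wheel above 6.6332 rad).
It fails at once if the carriage or its tubes were pushed directly (contact force between any of the fingers, the arm and carriage above 1 N).
It fails at once if a bystander was shifted by more than 25 mm or tipped over (distance of any of reagent_0, marker_blue, spanner, beaker_s, spare_cap, film_roll from where it was at the start of the episode above 0.025 m or angle between any of reagent_0, beaker_s, film_roll's own z axis and vertical above 0.5 rad).
It also fails if it takes over 54 s, if anything falls off the work surface, if the arm or the gripper's body presses on something with over 40 N, if the wrist force passes 120 N, or if a joint passes its speed limit or range.

## Working session

There is one attempt and no reset: what is moved stays moved. The work goes in short steps, Python scripts to look and compute and a shell command to move; the robot and the scene stay as the last step left them, time stands still between calls to the robot, and variables do not carry over. Pictures are saved under pics/ and viewed, at most 10 in all, crops included, and the job is handed in when it is done.

```bash
mkdir -p pics; python3 - <<'E'
from cell import manip
import cv2,numpy as np
for n in("top","scene"):
    cv2.imwrite(f"pics/{n}0.png",manip.camera(n)); i=manip.camera_info(n); print(n,{k:np.round(v,3).tolist() for k,v in i.items() if k in("camera_matrix","R","t")})
print(manip.read_state())
E
```

```text
top {'camera_matrix': [[393.631, 0.0, 312.263], [0.0, 393.631, 199.661], [0.0, 0.0, 1.0]], 'R': [[-0.017, -1.0, -0.022], [-0.984, 0.021, -0.177], [0.178, 0.019, -0.984]], 't': [86.82, 567.519, 1046.273]}
scene {'camera_matrix': [[498.126, 0.0, 316.38], [0.0, 498.126, 201.757], [0.0, 0.0, 1.0]], 'R': [[0.935, 0.355, -0.001], [0.312, -0.822, -0.476], [-0.17, 0.445, -0.879]], 't': [-556.567, -72.083, 1749.567]}
{'clock': 0.1, 'joints': array([-1.23662947e+00,  3.00426629e-01,  1.52153050e+00, -2.29033481e-05,
        1.32069216e+00, -6.66206503e-02]), 'qd': array([-9.26552022e-04, -2.80904685e-03, -3.16392209e-03, -7.07461118e-05,
        6.79421225e-04,  1.00956468e-03]), 'effort': array([ 2.11565217e-03, -5.32642472e+01, -3.53283548e+01,  7.09111872e-02,
        2.34049349e-02, -4.77277661e-05]), 'eef_pos': array([ 214.48154438, -506.19592855,  204.932118  ]), 'eef_rot': array([-3.14053688e+00, -4.82061701e-05,  4.00793159e-01]), 'wrist_force': array([ 0.56989379, -0.85166051, -0.30732529]), 'moment': array([ 0.00723082,  0.03319044, -0.0394485 ]), 'finger_force': 0.0, 'finger_gap': 93.62426958243134}
```

View pics/top0.png

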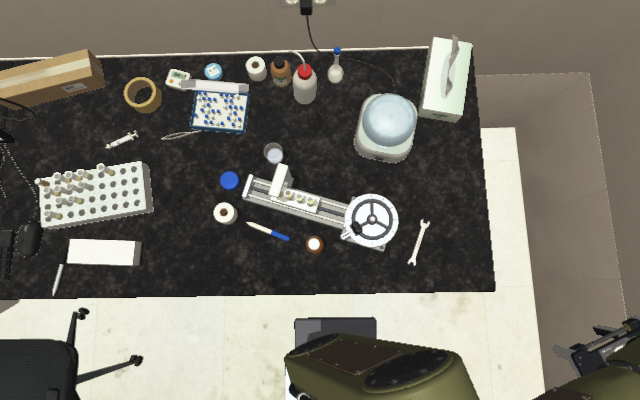

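View pics/scene0.png

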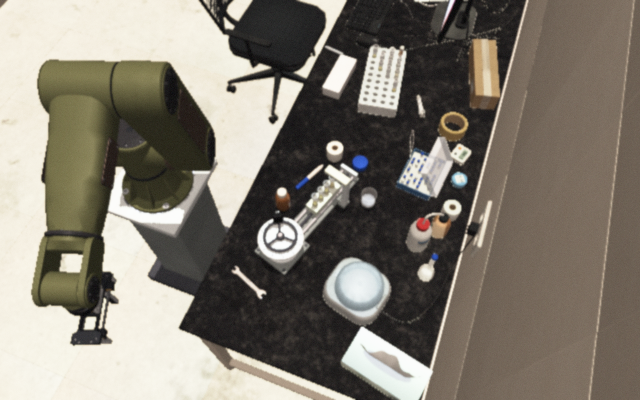

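Top view: wheel at about (372,219), handle near (350,232), rail running left to (248,185). Scene view: wheel at about (281,239), handle near (279,215). I'll enlarge both for accuracy.

```bash
python3 - <<'E'
import cv2,numpy as np
a=cv2.imread("pics/top0.png")[180:260,325:405]; b=cv2.imread("pics/scene0.png")[195:275,240:320]
cv2.imwrite("pics/c0.png",np.hstack([cv2.resize(x,(400,400),interpolation=cv2.INTER_CUBIC) for x in(a,b)]))
E
cat >h.py <<'E'
from cell import manip
import numpy as np
def ray(n,uv):
    i=manip.camera_info(n);R=np.array(i["R"]);t=np.array(i["t"])
    return -R.T@t, R.T@np.linalg.solve(np.array(i["camera_matrix"]),[*uv,1])
def onz(n,uv,z):
    c,d=ray(n,uv); return c+d*(z-c[2])/d[2]
def proj(n,X):
    i=manip.camera_info(n); p=np.array(i["camera_matrix"])@(np.array(i["R"])@X+np.array(i["t"])); return p[:2]/p[2]
E
```

```text
(no output)
```

View pics/c0.png

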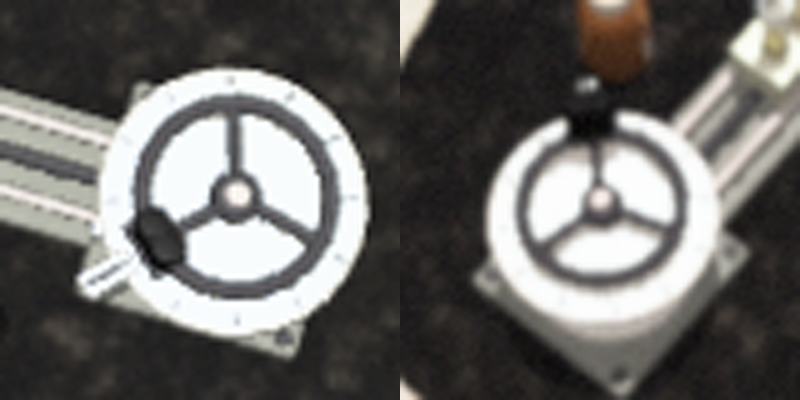

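The crop shows the hub nut at (372.4,219) in top and (280,235.2) in scene. The handle top is near (357,227.5) in top, and the index tab points away at lower left.

```bash
python3 - <<'E'
from h import *
import cv2
print("hub top@114",onz("top",(372.3,218.8),114),"scene",onz("scene",(279.9,235),114))
print("handle top@152",onz("top",(356.8,227),152),"scene", onz("scene",(277.8,214),152))
print("tab",onz("top",(325+90/5,180+283/5),91))
# dial fits
for n,(x0,y0,x1,y1) in {"top":(325,180,405,260),"scene":(240,195,320,275)}.items():
    im=cv2.imread(f"pics/{n}0.png")[y0:y1,x0:x1]
    m=(im.min(2)>215).astype(np.uint8)
    cs=cv2.findContours(m,cv2.RETR_EXTERNAL,cv2.CHAIN_APPROX_NONE)[0]; c=max(cs,key=cv2.contourArea)
    e=cv2.fitEllipse(cv2.convexHull(c)); print(n,e, onz(n,(e[0][0]+x0,e[0][1]+y0),91))
c0=onz("top",(372.3,218.8),114)
print("rail far",onz("top",(248,186),20)-c0)
for nm,uv,z in[("reagent",(314,243),89),("roll",(224,212),50),("cap",(229,180),24),("beaker",(273,153),56),("spanner",(419,242),5),("marker",(268,231),5),("head",(280,180),157)]: print(nm,onz("top",uv,z).round(0))
E
```

```text
hub top@114 [504.05198492 -80.21005184 114.        ] scene [508.12542594 -84.70254413 114.        ]
handle top@152 [479.39545699 -35.74060162 152.        ] scene [483.9919039  -37.39935793 152.        ]
tab [461.24966821  -4.14762839  91.        ]
top ((36.03412628173828, 37.49637985229492), (54.42722702026367, 76.31249237060547), 106.44084167480469) [511.0702715  -53.57582641  91.        ]
scene ((41.338314056396484, 42.52463150024414), (41.025211334228516, 48.40570068359375), 71.72684478759766) [510.15120646 -81.86561132  91.        ]
rail far [114.8878156  342.50536823 -94.        ]
reagent [446.  73.  89.]
roll [540. 323.  50.]
cap [637. 317.  24.]
beaker [706. 185.  56.]
spanner [ 449. -224.    5.]
marker [489. 206.   5.]
head [603. 155. 157.]
```

```bash
python3 -m inch '[{"gripper":0,"dx":0.016,"dy":0.029},{"gripper":0,"dx":0.032,"dy":0.058},{"gripper":0,"dx":0.048,"dy":0.087},{"gripper":0,"dx":0.064,"dy":0.116},{"gripper":0,"dx":0.080,"dy":0.145}]' 20
python3 -m inch '[{"gripper":0,"dx":0.016,"dy":0.029},{"gripper":0,"dx":0.032,"dy":0.058},{"gripper":0,"dx":0.048,"dy":0.087},{"gripper":0,"dx":0.064,"dy":0.116},{"gripper":0,"dx":0.080,"dy":0.145}]'
python3 -m inch '[{"gripper":0,"dx":0.016,"dy":0.029},{"gripper":0,"dx":0.032,"dy":0.058},{"gripper":0,"dx":0.048,"dy":0.087},{"gripper":0,"dx":0.065,"dy":0.116},{"gripper":0,"dx":0.083,"dy":0.144}]'
python3 - <<'E'
from h import *
import cv2
s=manip.read_state();print(s["eef_pos"],s["eef_rot"],s["joints"],s["finger_gap"])
cv2.imwrite("pics/w1.png",manip.camera("wrist")); i=manip.camera_info("wrist"); print(i)
E
```

```text
[ 214.48154438 -506.19592855  204.932118  ] [-3.14053688e+00 -4.82061701e-05  4.00793159e-01] [-1.23662947e+00  3.00426629e-01  1.52153050e+00 -2.29033481e-05
  1.32069216e+00 -6.66206503e-02] 93.62426958243134
{'camera_matrix': array([[279.87681905,   0.        , 323.93785703],
       [  0.        , 279.87681905, 197.95566226],
       [  0.        ,   0.        ,   1.        ]]), 'tool_from_camera': array([[ 1.29813779e-03, -9.71773818e-01, -2.35910918e-01,
         6.85636842e+01],
       [ 9.99999151e-01,  1.23516467e-03,  4.14715843e-04,
        -2.96145586e-01],
       [-1.11621168e-04, -2.35911256e-01,  9.71774597e-01,
        -1.78323628e+02],
       [ 0.00000000e+00,  0.00000000e+00,  0.00000000e+00,
         1.00000000e+00]])}validation failed for argument at $[0]...
validation failed for argument at $[0]...
validation failed for argument at $[0]...
```

View pics/w1.png

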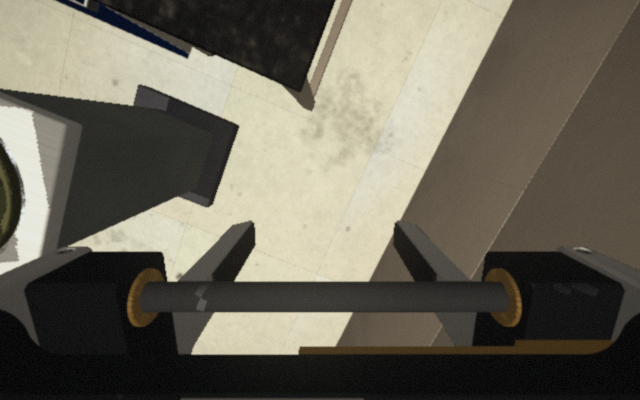

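The moves were refused, and the wrist view still shows only the floor. I'll try full rows with every key.

```bash
python3 -m inch '[{"gripper":0,"dx":0.016,"dy":0.029,"dz":0,"wx":0,"wy":0,"wz":0},{"gripper":0,"dx":0.032,"dy":0.058,"dz":0,"wx":0,"wy":0,"wz":0},{"gripper":0,"dx":0.048,"dy":0.087,"dz":0,"wx":0,"wy":0,"wz":0},{"gripper":0,"dx":0.064,"dy":0.116,"dz":0,"wx":0,"wy":0,"wz":0},{"gripper":0,"dx":0.080,"dy":0.145,"dz":0,"wx":0,"wy":0,"wz":0}]' 20
```

```text
clock: 0.57
eef_pos: [294.9, -359.9, 205.3]
eef_rot: [-3.141, 0.0, 0.4]
wrist_force: [0.1, -0.8, -1.1]
finger_gap: 64.1
finger_force: 0.0
```

```bash
python3 -m inch '[{"gripper":0,"dx":0.016,"dy":0.029,"dz":0,"wx":0,"wy":0,"wz":0},{"gripper":0,"dx":0.032,"dy":0.058,"dz":0,"wx":0,"wy":0,"wz":0},{"gripper":0,"dx":0.048,"dy":0.087,"dz":0,"wx":0,"wy":0,"wz":0},{"gripper":0,"dx":0.064,"dy":0.116,"dz":0,"wx":0,"wy":0,"wz":0},{"gripper":0,"dx":0.080,"dy":0.145,"dz":0,"wx":0,"wy":0,"wz":0}]'
python3 -m inch '[{"gripper":0,"dx":0.016,"dy":0.029,"dz":0,"wx":0,"wy":0,"wz":0},{"gripper":0,"dx":0.032,"dy":0.058,"dz":0,"wx":0,"wy":0,"wz":0},{"gripper":0,"dx":0.048,"dy":0.087,"dz":0,"wx":0,"wy":0,"wz":0},{"gripper":0,"dx":0.064,"dy":0.116,"dz":0,"wx":0,"wy":0,"wz":0},{"gripper":0,"dx":0.082,"dy":0.144,"dz":0,"wx":0,"wy":0,"wz":0}]'
python3 - <<'E'
from h import *
import cv2
s=manip.read_state();print(s["eef_pos"],s["eef_rot"],s["joints"],s["finger_gap"])
cv2.imwrite("pics/w2.png",manip.camera("wrist"))
E
```

```text
clock: 0.98
eef_pos: [375.0, -214.9, 205.4]
eef_rot: [3.142, -0.0, 0.401]
wrist_force: [0.6, -0.1, 0.5]
finger_gap: 30.9
finger_force: 0.0
clock: 1.4
eef_pos: [456.9, -70.7, 205.5]
eef_rot: [-3.142, 0.0, 0.401]
wrist_force: [1.1, -0.7, -0.6]
finger_gap: 0.6
finger_force: 0.0
[456.87093866 -70.65336604 205.45773303] [-3.14154972e+00  6.87191648e-05  4.00949633e-01] [-2.32679231e-01  1.03227362e-01  1.75731333e+00 -6.35199212e-06
  1.28113276e+00  9.37169279e-01] 0.6286387027344977
```

View pics/w2.png

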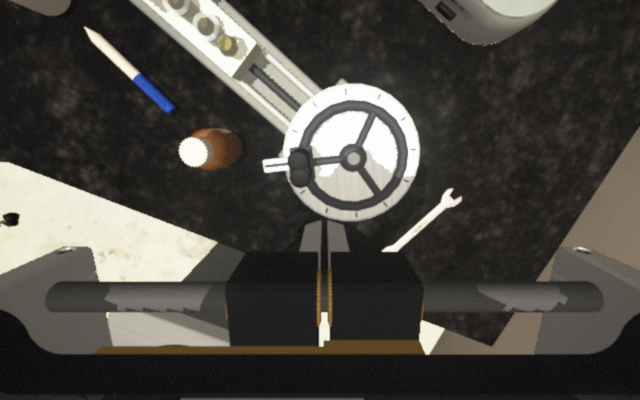

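The wrist view shows the hub at (354,157), the handle at about (300,166) and closed fingertips at (324,225), just outside the rim.

```bash
cat >>h.py <<'E'
from scipy.spatial.transform import Rotation as Ro
def wonz(pos,rot,uv,z):
    i=manip.camera_info("wrist");T=np.array(i["tool_from_camera"]);R=Ro.from_euler("xyz",rot).as_matrix()
    d=R@T[:3,:3]@np.linalg.solve(np.array(i["camera_matrix"]),[*uv,1]); c=R@T[:3,3]+pos
    return c+d*(z-c[2])/d[2]
E
python3 - <<'E'
from h import *
p=[456.87,-70.65,205.46];r=[-3.14155,0,.40095]
print(wonz(p,r,(353.5,157),114)); print("handle",wonz(p,r,(299,167),152),wonz(p,r,(302,166),132)); print("tab",wonz(p,r,(266,166),91))
c=np.array([505.5,-82.])
for lag in (0,): 
  for a in range(170,-215,-45): print(a, (c+51*np.array([np.cos(np.radians(a)),np.sin(np.radians(a))])).round(1))
E
```

```text
[507.85923791 -79.53497298 114.        ]
handle [484.33696122 -36.27345151 152.        ] [483.1657625  -37.78983719 132.        ]
tab [462.42483157  -2.14126727  91.        ]
170 [455.3 -73.1]
125 [476.2 -40.2]
80 [514.4 -31.8]
35 [547.3 -52.7]
-10 [555.7 -90.9]
-55 [ 534.8 -123.8]
-100 [ 496.6 -132.2]
-145 [ 463.7 -111.3]
-190 [455.3 -73.1]
```

```bash
python3 -m inch '[{"gripper":0,"dx":0,"dy":0,"dz":-0.03,"wx":0,"wy":0,"wz":0},{"gripper":0,"dx":0,"dy":0,"dz":-0.055,"wx":0,"wy":0,"wz":0},{"gripper":0,"dx":0,"dy":0,"dz":-0.075,"wx":0,"wy":0,"wz":0},{"gripper":0,"dx":0,"dy":0,"dz":-0.083,"wx":0,"wy":0,"wz":0},{"gripper":0,"dx":0,"dy":0,"dz":-0.083,"wx":0,"wy":0,"wz":0}]'
python3 - <<'E'
import numpy as np
f=lambda a:51*np.array([np.cos(np.radians(a)),np.sin(np.radians(a))])
for k in range(8):
  a=168.4-45*k; print(k,[(f(a-9*j)-f(a)).round(0).astype(int).tolist() for j in range(1,6)], (f(a-45)+[507,-81]).round(1))
E
```

```text
clock: 1.87
eef_pos: [455.8, -72.3, 121.0]
eef_rot: [-3.14, 0.002, 0.401]
wrist_force: [0.1, -0.1, 0.5]
finger_gap: 0.2
finger_force: 0.0
0 [[2, 8], [6, 15], [10, 22], [16, 27], [22, 32]] [478.9 -38.4]
1 [[7, 4], [15, 7], [22, 8], [30, 8], [38, 7]] [517.3 -31. ]
2 [[8, -2], [15, -6], [22, -10], [27, -16], [32, -22]] [549.6 -52.9]
3 [[4, -7], [7, -15], [8, -22], [8, -30], [7, -38]] [557.  -91.3]
4 [[-2, -8], [-6, -15], [-10, -22], [-16, -27], [-22, -32]] [ 535.1 -123.6]
5 [[-7, -4], [-15, -7], [-22, -8], [-30, -8], [-38, -7]] [ 496.7 -131. ]
6 [[-8, 2], [-15, 6], [-22, 10], [-27, 16], [-32, 22]] [ 464.4 -109.1]
7 [[-4, 7], [-7, 15], [-8, 22], [-8, 30], [-7, 38]] [457.  -70.7]
```

```bash
python3 -m inch '[{"gripper":0,"dx":0.002,"dy":0.008,"dz":0,"wx":0,"wy":0,"wz":0},{"gripper":0,"dx":0.006,"dy":0.015,"dz":0,"wx":0,"wy":0,"wz":0},{"gripper":0,"dx":0.010,"dy":0.022,"dz":0,"wx":0,"wy":0,"wz":0},{"gripper":0,"dx":0.016,"dy":0.027,"dz":0,"wx":0,"wy":0,"wz":0},{"gripper":0,"dx":0.022,"dy":0.032,"dz":0,"wx":0,"wy":0,"wz":0}]'
python3 - <<'E'
from h import *
import cv2
s=manip.read_state();print(s["eef_pos"],s["wrist_force"])
a=manip.camera("top")[180:260,325:405];w=cv2.resize(manip.camera("wrist")[0:300,160:460],(400,400))
cv2.imwrite("pics/p1.png",np.hstack([cv2.resize(a,(400,400),interpolation=cv2.INTER_CUBIC),w]))
E
```

```text
clock: 2.28
eef_pos: [479.4, -39.8, 123.1]
eef_rot: [3.141, -0.001, 0.401]
wrist_force: [-1.4, -1.8, -0.8]
finger_gap: 0.2
finger_force: 1.2
[479.42097843 -39.76168265 123.10957915] [-1.35694797 -1.80665089 -0.77167986]
```

View pics/p1.png

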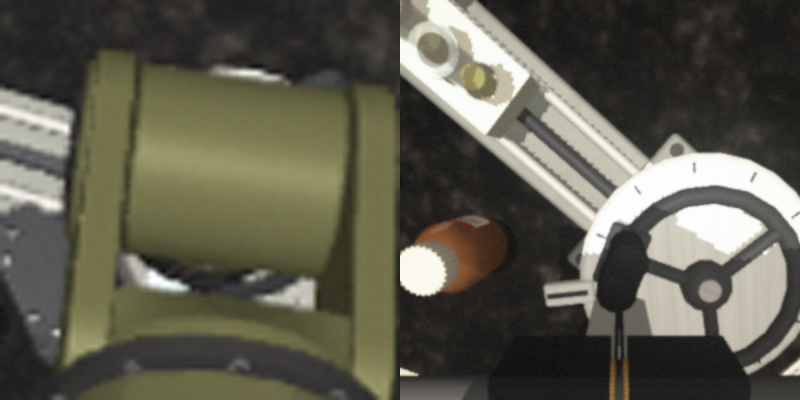

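The handle has moved clockwise past the index tab, with the fingertips right behind it (light contact, about 2 N). Continuing round.

```bash
python3 -m inch '[{"gripper":0,"dx":0.007,"dy":0.004,"dz":0,"wx":0,"wy":0,"wz":0},{"gripper":0,"dx":0.015,"dy":0.007,"dz":0,"wx":0,"wy":0,"wz":0},{"gripper":0,"dx":0.022,"dy":0.008,"dz":0,"wx":0,"wy":0,"wz":0},{"gripper":0,"dx":0.030,"dy":0.008,"dz":0,"wx":0,"wy":0,"wz":0},{"gripper":0,"dx":0.038,"dy":0.007,"dz":0,"wx":0,"wy":0,"wz":0}]'
python3 -m inch '[{"gripper":0,"dx":0.008,"dy":-0.002,"dz":0,"wx":0,"wy":0,"wz":0},{"gripper":0,"dx":0.015,"dy":-0.006,"dz":0,"wx":0,"wy":0,"wz":0},{"gripper":0,"dx":0.022,"dy":-0.010,"dz":0,"wx":0,"wy":0,"wz":0},{"gripper":0,"dx":0.027,"dy":-0.016,"dz":0,"wx":0,"wy":0,"wz":0},{"gripper":0,"dx":0.032,"dy":-0.022,"dz":0,"wx":0,"wy":0,"wz":0}]'
python3 - <<'E'
from h import *
import cv2
s=manip.read_state();print(s["eef_pos"],s["wrist_force"])
w=manip.camera("wrist")
cv2.imwrite("pics/p2.png",w)
E
```

```text
clock: 2.8
eef_pos: [515.8, -35.7, 122.1]
eef_rot: [3.139, 0.006, 0.4]
wrist_force: [-25.0, -37.1, 10.7]
finger_gap: 0.6
finger_force: 19.1
clock: 3.22
eef_pos: [549.0, -55.4, 122.2]
eef_rot: [-3.141, 0.0, 0.401]
wrist_force: [-2.8, 1.8, -1.9]
finger_gap: 0.8
finger_force: 1.5
[549.01129073 -55.43648926 122.17785545] [-2.80069003  1.81571919 -1.86662449]
```

View pics/p2.png

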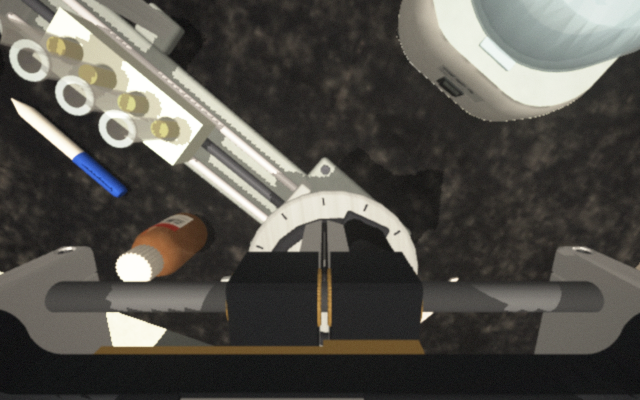

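The handle (dark, about (365,225)) leads the fingertips at (324,235). The 37 N spike came from the finger's skewed corner wedging radially. I'll back off slightly, turn the tool half round (to give yaw room), then let the tool yaw follow the wheel.

```bash
python3 -c "
from h import *
print(wonz([549,-55.4,122.2],[3.1416,0,.401],(365,228),152))"
python3 -m inch '[{"gripper":0,"dx":-0.004,"dy":0.008,"dz":0,"wx":0,"wy":0,"wz":0},{"gripper":0,"dx":-0.008,"dy":0.017,"dz":0,"wx":0,"wy":0,"wz":0},{"gripper":0,"dx":-0.008,"dy":0.017,"dz":0,"wx":0,"wy":0,"wz":7},{"gripper":0,"dx":-0.008,"dy":0.017,"dz":0,"wx":0,"wy":0,"wz":14},{"gripper":0,"dx":-0.008,"dy":0.017,"dz":0,"wx":0,"wy":0,"wz":21}]'
```

```text
[571.90009925 -70.46960421 152.        ]
clock: 3.68
eef_pos: [540.2, -37.0, 122.7]
eef_rot: [3.141, -0.0, 0.774]
wrist_force: [0.1, -0.3, 0.8]
finger_gap: 0.3
finger_force: 0.0
```

```bash
R='x'; python3 -m inch '[{"gripper":0,"dx":0,"dy":0,"dz":0,"wx":0,"wy":0,"wz":7},{"gripper":0,"dx":0,"dy":0,"dz":0,"wx":0,"wy":0,"wz":14},{"gripper":0,"dx":0,"dy":0,"dz":0,"wx":0,"wy":0,"wz":21},{"gripper":0,"dx":0,"dy":0,"dz":0,"wx":0,"wy":0,"wz":28},{"gripper":0,"dx":0,"dy":0,"dz":0,"wx":0,"wy":0,"wz":35}]'
python3 -m inch '[{"gripper":0,"dx":0,"dy":0,"dz":0,"wx":0,"wy":0,"wz":7},{"gripper":0,"dx":0,"dy":0,"dz":0,"wx":0,"wy":0,"wz":14},{"gripper":0,"dx":0,"dy":0,"dz":0,"wx":0,"wy":0,"wz":21},{"gripper":0,"dx":0,"dy":0,"dz":0,"wx":0,"wy":0,"wz":28},{"gripper":0,"dx":0,"dy":0,"dz":0,"wx":0,"wy":0,"wz":35}]'
python3 -m inch '[{"gripper":0,"dx":0,"dy":0,"dz":0,"wx":0,"wy":0,"wz":7},{"gripper":0,"dx":0,"dy":0,"dz":0,"wx":0,"wy":0,"wz":14},{"gripper":0,"dx":0,"dy":0,"dz":0,"wx":0,"wy":0,"wz":21},{"gripper":0,"dx":0,"dy":0,"dz":0,"wx":0,"wy":0,"wz":28},{"gripper":0,"dx":0,"dy":0,"dz":0,"wx":0,"wy":0,"wz":35}]'
python3 -m inch '[{"gripper":0,"dx":0,"dy":0,"dz":0,"wx":0,"wy":0,"wz":7},{"gripper":0,"dx":0,"dy":0,"dz":0,"wx":0,"wy":0,"wz":14},{"gripper":0,"dx":0,"dy":0,"dz":0,"wx":0,"wy":0,"wz":21},{"gripper":0,"dx":0,"dy":0,"dz":0,"wx":0,"wy":0,"wz":28},{"gripper":0,"dx":0,"dy":0,"dz":0,"wx":0,"wy":0,"wz":35}]'
```

```text
clock: 4.1
eef_pos: [540.3, -37.1, 122.7]
eef_rot: [3.141, -0.0, 1.385]
wrist_force: [-0.4, 0.5, 0.1]
finger_gap: 0.8
finger_force: 0.0
clock: 4.52
eef_pos: [540.2, -37.1, 122.7]
eef_rot: [3.141, 0.0, 1.996]
wrist_force: [0.5, 0.4, -0.5]
finger_gap: 0.5
finger_force: 0.0
clock: 4.93
eef_pos: [540.2, -37.0, 122.7]
eef_rot: [3.141, 0.0, 2.607]
wrist_force: [-0.1, -0.5, 0.4]
finger_gap: 0.4
finger_force: 0.0
clock: 5.35
eef_pos: [540.2, -37.0, 122.7]
eef_rot: [3.142, 0.001, -3.065]
wrist_force: [-0.3, -0.3, -0.3]
finger_gap: 0.6
finger_force: 0.0
```

```bash
python3 - <<'E'
import numpy as np
f=lambda a:54*np.array([np.cos(np.radians(a)),np.sin(np.radians(a))])
for k in range(7):
  a=53-35*k; print(k,[(f(a-7*j)-f(a)).round(0).astype(int).tolist() for j in range(1,6)], (f(a-35)+[507,-81]).round(1))
E
```

```text
0 [[5, -4], [9, -9], [13, -15], [16, -20], [19, -26]] [558.4 -64.3]
1 [[2, -6], [3, -13], [3, -20], [2, -26], [0, -32]] [558.6 -96.8]
2 [[-2, -6], [-5, -12], [-9, -17], [-13, -22], [-18, -27]] [ 540.2 -123.6]
3 [[-5, -4], [-11, -7], [-17, -9], [-24, -11], [-30, -11]] [ 509.8 -134.9]
4 [[-7, 0], [-13, 1], [-20, 3], [-26, 5], [-31, 8]] [ 478.4 -126.8]
5 [[-5, 4], [-10, 8], [-15, 13], [-18, 19], [-21, 25]] [ 457.3 -102.1]
6 [[-2, 6], [-4, 13], [-4, 19], [-4, 26], [-3, 32]] [454.2 -69.8]
```

```bash
python3 -m inch '[{"gripper":0,"dx":0.005,"dy":-0.004,"dz":0,"wx":0,"wy":0,"wz":0},{"gripper":0,"dx":0.009,"dy":-0.009,"dz":0,"wx":0,"wy":0,"wz":0},{"gripper":0,"dx":0.013,"dy":-0.015,"dz":0,"wx":0,"wy":0,"wz":0},{"gripper":0,"dx":0.016,"dy":-0.020,"dz":0,"wx":0,"wy":0,"wz":-7},{"gripper":0,"dx":0.019,"dy":-0.026,"dz":0,"wx":0,"wy":0,"wz":-14}]'
python3 -m inch '[{"gripper":0,"dx":0.002,"dy":-0.006,"dz":0,"wx":0,"wy":0,"wz":-7},{"gripper":0,"dx":0.003,"dy":-0.013,"dz":0,"wx":0,"wy":0,"wz":-14},{"gripper":0,"dx":0.003,"dy":-0.020,"dz":0,"wx":0,"wy":0,"wz":-21},{"gripper":0,"dx":0.002,"dy":-0.026,"dz":0,"wx":0,"wy":0,"wz":-28},{"gripper":0,"dx":0,"dy":-0.032,"dz":0,"wx":0,"wy":0,"wz":-35}]'
python3 - <<'E'
from h import *
import cv2
cv2.imwrite("pics/p3.png",np.hstack([manip.camera("wrist")[100:400,120:520],cv2.resize(manip.camera("scene")[195:275,230:337],(400,300))]))
E
```

```text
clock: 5.77
eef_pos: [559.9, -64.6, 122.4]
eef_rot: [3.141, -0.0, 2.958]
wrist_force: [-1.3, 2.4, -0.7]
finger_gap: 0.4
finger_force: 0.9
clock: 6.18
eef_pos: [560.3, -97.0, 122.5]
eef_rot: [3.141, 0.001, 2.346]
wrist_force: [3.7, 0.2, -0.3]
finger_gap: 0.9
finger_force: 1.4
```

View pics/p3.png

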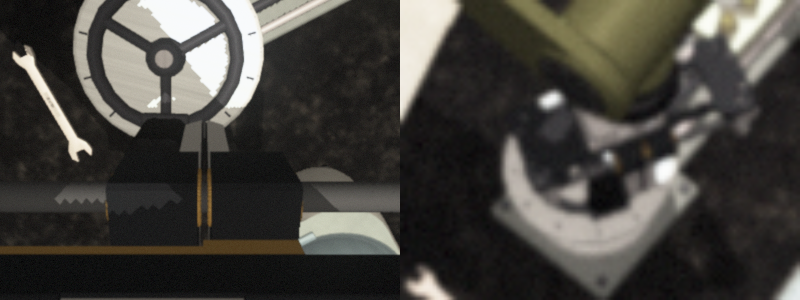

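The handle (at about (162,128) in the left crop) sits squarely against the side of the fingers, and the force is small. Continuing.

```bash
python3 -m inch '[{"gripper":0,"dx":-0.003,"dy":-0.006,"dz":0,"wx":0,"wy":0,"wz":-7},{"gripper":0,"dx":-0.006,"dy":-0.012,"dz":0,"wx":0,"wy":0,"wz":-14},{"gripper":0,"dx":-0.010,"dy":-0.017,"dz":0,"wx":0,"wy":0,"wz":-21},{"gripper":0,"dx":-0.014,"dy":-0.022,"dz":0,"wx":0,"wy":0,"wz":-28},{"gripper":0,"dx":-0.019,"dy":-0.027,"dz":0,"wx":0,"wy":0,"wz":-35}]'
python3 -m inch '[{"gripper":0,"dx":-0.005,"dy":-0.004,"dz":0,"wx":0,"wy":0,"wz":-7},{"gripper":0,"dx":-0.011,"dy":-0.007,"dz":0,"wx":0,"wy":0,"wz":-14},{"gripper":0,"dx":-0.017,"dy":-0.009,"dz":0,"wx":0,"wy":0,"wz":-21},{"gripper":0,"dx":-0.024,"dy":-0.011,"dz":0,"wx":0,"wy":0,"wz":-28},{"gripper":0,"dx":-0.030,"dy":-0.011,"dz":0,"wx":0,"wy":0,"wz":-35}]'
```

```text
clock: 6.7
eef_pos: [540.9, -123.4, 122.5]
eef_rot: [3.141, -0.0, 1.742]
wrist_force: [1.4, 1.8, -0.2]
finger_gap: 0.6
finger_force: 0.9
clock: 7.12
eef_pos: [510.6, -134.9, 122.6]
eef_rot: [3.141, 0.0, 1.13]
wrist_force: [1.4, -3.6, 0.1]
finger_gap: 1.1
finger_force: 1.4
```

```bash
python3 -m inch '[{"gripper":0,"dx":-0.007,"dy":0,"dz":0,"wx":0,"wy":0,"wz":-7},{"gripper":0,"dx":-0.013,"dy":0.001,"dz":0,"wx":0,"wy":0,"wz":-14},{"gripper":0,"dx":-0.020,"dy":0.003,"dz":0,"wx":0,"wy":0,"wz":-21},{"gripper":0,"dx":-0.026,"dy":0.005,"dz":0,"wx":0,"wy":0,"wz":-28},{"gripper":0,"dx":-0.031,"dy":0.008,"dz":0,"wx":0,"wy":0,"wz":-35}]'
python3 -m inch '[{"gripper":0,"dx":-0.005,"dy":0.004,"dz":0,"wx":0,"wy":0,"wz":-7},{"gripper":0,"dx":-0.010,"dy":0.008,"dz":0,"wx":0,"wy":0,"wz":-14},{"gripper":0,"dx":-0.015,"dy":0.013,"dz":0,"wx":0,"wy":0,"wz":-21},{"gripper":0,"dx":-0.018,"dy":0.019,"dz":0,"wx":0,"wy":0,"wz":-28},{"gripper":0,"dx":-0.021,"dy":0.025,"dz":0,"wx":0,"wy":0,"wz":-35}]'
python3 - <<'E'
from h import *
import cv2
s=manip.read_state();print(s["joints"],s["eef_pos"],s["eef_rot"])
cv2.imwrite("pics/p4.png",np.hstack([manip.camera("wrist")[100:400,120:520],cv2.resize(manip.camera("scene")[195:275,230:337],(400,300))]))
E
```

```text
clock: 7.53
eef_pos: [479.4, -126.7, 122.6]
eef_rot: [3.141, 0.0, 0.52]
wrist_force: [-0.1, -3.7, 1.0]
finger_gap: 0.2
finger_force: 1.4
clock: 7.95
eef_pos: [458.3, -101.4, 122.5]
eef_rot: [3.141, 0.0, -0.091]
wrist_force: [-1.4, -2.7, 0.7]
finger_gap: 0.2
finger_force: 1.2
[-2.95406930e-01  2.13436549e-01  1.83659126e+00 -7.95501598e-04
  1.09182773e+00  1.36685524e+00] [ 458.33999513 -101.42035929  122.50578528] [ 3.14095466e+00  4.00527941e-04 -9.10992649e-02]
```

View pics/p4.png

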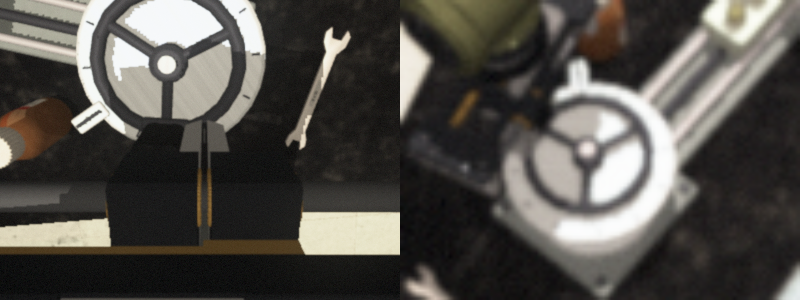

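The handle is at about (160,130) in the wrist crop, about 50° short of the index tab at (92,118). The spoke beside it, from hub (166,64) straight down to (167,120), gives its angle.

```bash
python3 - <<'E'
from h import *
p=[458.34,-101.42,122.5];r=[3.14095,.0004,-.0911]
h=wonz(p,r,(286.5,164),114); s=wonz(p,r,(287,219),105); t=wonz(p,r,(120+80,100+127),91)
a=lambda v:np.degrees(np.arctan2(v[1],v[0]))
print(h,s,t,"spoke",a(s-h),"tab",a(t-h),"tool",a(np.array(p)-h))
f=lambda a:54*np.array([np.cos(np.radians(a)),np.sin(np.radians(a))])
for j in range(0,9): print(j,(f(-157-5*j)-f(-157)).round(1))
E
```

```text
[506.77555637 -80.3867323  114.        ] [465.74304003 -74.57325297 105.        ] [460.97977755  -2.86684141  91.        ] spoke 171.93601530513155 tab 120.57296514012265 tool -156.52697725738489
0 [0. 0.]
1 [-1.6  4.4]
2 [-2.9  9. ]
3 [-3.8 13.6]
4 [-4.2 18.3]
5 [-4.3 23. ]
6 [-3.9 27.7]
7 [-3.1 32.3]
8 [-1.9 36.9]
```

```bash
python3 -m inch '[{"gripper":0,"dx":-0.0025,"dy":0.007,"dz":0,"wx":0,"wy":0,"wz":-7},{"gripper":0,"dx":-0.0037,"dy":0.0125,"dz":0,"wx":0,"wy":0,"wz":-14},{"gripper":0,"dx":-0.0043,"dy":0.019,"dz":0,"wx":0,"wy":0,"wz":-21},{"gripper":0,"dx":-0.0042,"dy":0.0255,"dz":0,"wx":0,"wy":0,"wz":-28},{"gripper":0,"dx":-0.0031,"dy":0.0323,"dz":0,"wx":0,"wy":0,"wz":-35}]'
python3 - <<'E'
from h import *
import cv2
s=manip.read_state();print(s["joints"],s["eef_pos"],s["eef_rot"]); p,r=s["eef_pos"],s["eef_rot"]
im=manip.camera("wrist");cv2.imwrite("pics/p5.png",im)
# rectify the plane z=105 around the hub and find spoke angles from darkness at radius 25..38
C=np.array([506.9,-80.6]); i=manip.camera_info("wrist");T=np.array(i["tool_from_camera"]);R=Ro.from_euler("xyz",r).as_matrix();K=np.array(i["camera_matrix"])
def pr(X):
    v=K@(T[:3,:3].T@(R.T@(X-p)-T[:3,3])); return v[:2]/v[2]
g=im.mean(2)
prof=[]
for a in range(0,360,2):
    d=np.array([np.cos(np.radians(a)),np.sin(np.radians(a))]); v=[]
    for q in (22,26,30,34):
        u,w=pr(np.r_[C+q*d,105]); v.append(g[int(w),int(u)] if 0<=w<400 and 0<=u<640 else -1)
    prof.append(np.mean(v))
prof=np.array(prof); print([(2*k,int(prof[k])) for k in range(180) if prof[k]<110])
E
```

```text
clock: 8.47
eef_pos: [455.6, -69.2, 122.5]
eef_rot: [3.141, -0.0, -0.698]
wrist_force: [0.5, -2.3, 0.1]
finger_gap: 0.7
finger_force: 1.0
[-2.30083835e-01  1.94990066e-01  1.85915242e+00 -4.22726281e-04
  1.08740283e+00  2.03868871e+00] [455.64948729 -69.24102042 122.53835257] [ 3.14127991e+00 -2.11025488e-04 -6.97779712e-01]
[(10, 74), (12, 74), (14, 84), (16, 97), (18, 97), (20, 93), (22, 106), (128, 107), (130, 70), (132, 53), (134, 55), (136, 57), (138, 56), (140, 53), (142, 64), (246, 103), (248, 65), (250, 66), (252, 66), (254, 69), (256, 67), (258, 65), (260, 99)]
```

```bash
cat >sp.py <<'E'
from h import *
import cv2
def spokes(im,p,r,C=np.array([506.9,-80.6])):
    i=manip.camera_info("wrist");T=np.array(i["tool_from_camera"]);R=Ro.from_euler("xyz",r).as_matrix();K=np.array(i["camera_matrix"])
    A=np.arange(0,360,1.); g=cv2.GaussianBlur(im.mean(2).astype(np.float32),(3,3),0); tot=[]
    for q in (20,24,28,32,36):
        X=np.c_[C[0]+q*np.cos(np.radians(A)),C[1]+q*np.sin(np.radians(A)),0*A+105]
        v=((X-p)@R-T[:3,3])@T[:3,:3]@K.T; uv=(v[:,:2]/v[:,2:]).astype(np.float32)
        tot.append(cv2.remap(g,uv[None],None,cv2.INTER_LINEAR)[0])
    m=np.mean(tot,0)
    # phase of the 3-fold harmonic of darkness
    dark=np.clip(130-m,0,None); print("3-fold phase",np.degrees(np.angle(np.sum(dark*np.exp(3j*np.radians(A)))))/3%120)
    for a0 in range(0,360,120): 
        pass
    ks=np.where(m<110)[0]
    for c in np.split(ks,np.where(np.diff(ks)>5)[0]+1): print(c[0],c[-1],np.average(c,weights=dark[c]).round(1))
E
python3 - <<'E'
from sp import *
spokes(cv2.imread("pics/w2.png"),[456.871,-70.653,205.458],[-3.14155,0,.40095])
spokes(cv2.imread("pics/p5.png"),[455.649,-69.241,122.538],[3.14128,-.0002,-.69778])
E
```

```text
3-fold phase 118.36761099868464
3 4 3.5
115 124 119.4
231 243 237.2
357 359 358.0
3-fold phase 14.662077062623773
9 21 14.7
128 142 135.1
247 261 254.0
```

```bash
python3 -m inch '[{"gripper":0,"dx":0.001,"dy":0.0045,"dz":0,"wx":0,"wy":0,"wz":-5},{"gripper":0,"dx":0.0028,"dy":0.009,"dz":0,"wx":0,"wy":0,"wz":-10},{"gripper":0,"dx":0.0054,"dy":0.0139,"dz":0,"wx":0,"wy":0,"wz":-15},{"gripper":0,"dx":0.0054,"dy":0.0139,"dz":0,"wx":0,"wy":0,"wz":-15},{"gripper":0,"dx":0.0054,"dy":0.0139,"dz":0,"wx":0,"wy":0,"wz":-15}]'
python3 - <<'E'
from sp import *
s=manip.read_state();p,r=s["eef_pos"],s["eef_rot"]; print(p,r)
im=manip.camera("wrist");cv2.imwrite("pics/p6.png",im); spokes(im,p,r)
E
```

```text
clock: 8.93
eef_pos: [461.1, -55.3, 122.4]
eef_rot: [-3.141, 0.0, -0.952]
wrist_force: [-0.1, -1.1, -0.2]
finger_gap: 0.2
finger_force: 0.0
[461.06155172 -55.31957271 122.42245339] [-3.14147455e+00  7.91745001e-05 -9.52029095e-01]
3-fold phase 117.3876829481568
0 4 1.9
111 125 118.1
230 243 236.5
352 359 355.4
```

At 117.4–118.1° against 118.4–119.4° at the start, the handle is back on the mark. Drawing clear.

```bash
python3 -m inch '[{"gripper":0,"dx":-0.005,"dy":-0.008,"dz":0,"wx":0,"wy":0,"wz":0},{"gripper":0,"dx":-0.011,"dy":-0.018,"dz":0,"wx":0,"wy":0,"wz":0},{"gripper":0,"dx":-0.014,"dy":-0.025,"dz":0.03,"wx":0,"wy":0,"wz":0},{"gripper":0,"dx":-0.014,"dy":-0.025,"dz":0.06,"wx":0,"wy":0,"wz":0},{"gripper":0,"dx":-0.014,"dy":-0.025,"dz":0.09,"wx":0,"wy":0,"wz":0}]'
python3 -m inch '[{"gripper":0,"dx":-0.016,"dy":-0.029,"dz":0,"wx":0,"wy":0,"wz":0},{"gripper":0,"dx":-0.032,"dy":-0.058,"dz":0,"wx":0,"wy":0,"wz":0},{"gripper":0,"dx":-0.048,"dy":-0.087,"dz":0,"wx":0,"wy":0,"wz":0},{"gripper":0,"dx":-0.064,"dy":-0.116,"dz":0,"wx":0,"wy":0,"wz":0},{"gripper":0,"dx":-0.080,"dy":-0.145,"dz":0,"wx":0,"wy":0,"wz":0}]'
python3 -m inch '[{"gripper":0,"dx":-0.014,"dy":-0.029,"dz":0,"wx":0,"wy":0,"wz":0},{"gripper":0,"dx":-0.028,"dy":-0.058,"dz":0,"wx":0,"wy":0,"wz":0},{"gripper":0,"dx":-0.042,"dy":-0.087,"dz":0,"wx":0,"wy":0,"wz":0},{"gripper":0,"dx":-0.056,"dy":-0.116,"dz":0,"wx":0,"wy":0,"wz":0},{"gripper":0,"dx":-0.056,"dy":-0.116,"dz":0,"wx":0,"wy":0,"wz":0}]'
python3 - <<'E'
from h import *
import cv2
ims=[]
t0=cv2.imread("pics/top0.png");t1=manip.camera("top")
for t in(t0,t1): ims.append(cv2.resize(t[140:260,200:440],(800,400))[:, :][:300] if 0 else cv2.resize(t[150:255,235:445],(800,300),interpolation=cv2.INTER_CUBIC))
cv2.imwrite("pics/fin.png",np.vstack(ims))
E
```

```text
clock: 9.4
eef_pos: [445.8, -81.5, 213.6]
eef_rot: [3.141, 0.001, -0.96]
wrist_force: [0.6, 0.2, 0.7]
finger_gap: 0.2
finger_force: 0.0
clock: 9.82
eef_pos: [365.0, -227.0, 212.5]
eef_rot: [-3.142, -0.0, -0.959]
wrist_force: [1.2, -0.1, 0.4]
finger_gap: 0.5
finger_force: 0.0
clock: 10.23
eef_pos: [307.7, -345.1, 212.3]
eef_rot: [3.141, -0.0, -0.962]
wrist_force: [-0.3, 0.5, -0.1]
finger_gap: 0.5
finger_force: 0.0
```

View pics/fin.png

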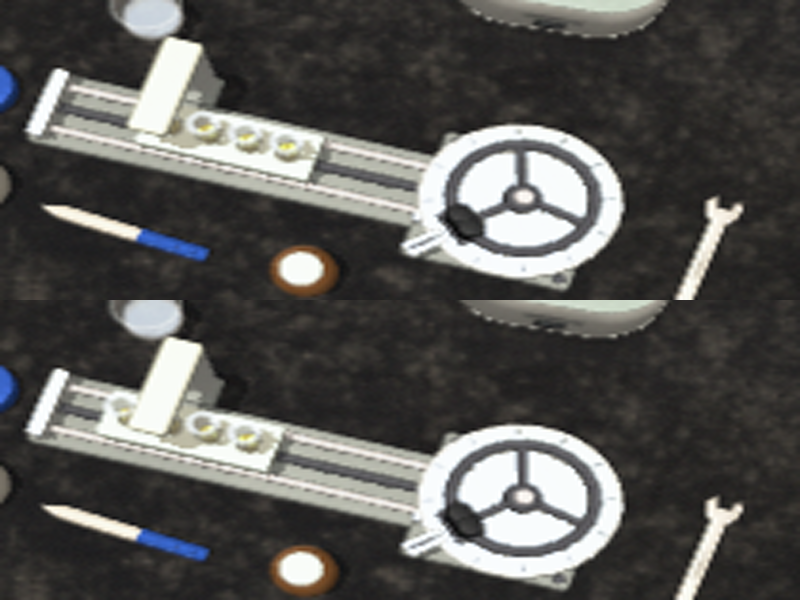

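Before and after match: the handle is at (462,222) in both halves of the picture, the carriage has moved on by one tube pitch, and the bystanders haven't moved. Handing in.

```bash
python3 -c "
from cell import manip
print(manip.sign_off())"
```

```text
the job is handed in; nothing more can be done
None
```

The job is handed in at about 10 s on the clock: I pushed the wheel one full turn clockwise, its handle is within about 1–2° of where it started, the carriage is one tube further on, the bystanders look unmoved and the hand is clear; one brief push peaked at about 45 N at the wrist (limit 120 N), and the hand-in gave no pass or fail result.

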